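# Reseat the vial that keeps the photometer lid ajar

### The job

The black light-shield lid of the bench photometer stands ajar because the red-capped sample vial in its well is not fully down. With light pushes of the fingertips only, pinching and lifting out nothing, flip the lid back over its hinge until it rests open by itself and let go of it; with the lid still resting open press the vial straight down by its cap until it is fully home, and then push the lid back over so that it falls fully shut. Leave the beaker, the bottle and the jar beside the instrument where they stand.

Things in the scene. Friction and masses are not known exactly. Their poses are not given: they have to be found in the camera images.
- photometer: fixed bench photometer, light grey case 165 x 130 mm; sloping key panel at its front, rear block under the lid. Origin: centre of its underside, on the bench; -x is its front, +y its left flank, +z up. Dark grey deck of the rear block at z = 96 mm, x = 0 to 78 mm; panel falls from z = 84 mm at x = -5 mm to 38 mm at its front edge, x = -80 mm; rear face at x = 82 mm.
- hinge (a point): middle of the lid's hinge axis, fixed, at (75.5, 0, 97) mm in the photometer's frame, axes as the photometer's: -x to its front, y along the hinge, z up. The vial's axis is 36 mm in front of it. The shut lid (black box cap, open below, 70 mm wide) reaches 74 mm forward of it and 28 mm above it; a thumb lip (36 mm wide, 4 mm thick) juts from its front wall, see lip.
- lid (a joint): lid angle, rad: 0 shut, grows as it opens up and back to a stop at 1.8. Smooth plastic, 0.11 kg, nearly free hinge: below about 1.15 it falls shut, above that it falls back and rests at 1.8. At the start it lies on the vial, ajar 0.2 to 0.45; 2 to 3 N under the lip opens it. At 1.8 its top faces back: upper edge 44 mm behind, 64 mm above the hinge axis; push there from behind to shut it.
- lip (a point): middle of the tip of the lid's thumb lip; swings with the lid. With the lid shut it is 92 mm in front of and 14 mm above the hinge axis (lip underside 12 mm above), at the open stop 35 mm behind and 86 mm above. Push it up and back from below with a fingertip tilted forward; a level push on its tip acts with a short lever arm and may stick.
- vial (a joint): how far the vial is pushed down, m: fully home is 0.020 (a hard stop); it starts between 0 and 0.006. A rubber collar holds it where it is left, at any depth; it slides down under about 5 N. It can only slide straight up or down; negative values mean that it is being pulled out.
- cap_top (a point): centre of the flat top of the vial's red cap, 20 mm in diameter, the vial upright. Fully home it is 18 mm above the hinge axis (115 mm above the bench); at the start it is 32 to 38 mm above the hinge axis.
- beaker: glass beaker with some beige content, 45 mm across, 58 mm high, standing on the bench to the left of the photometer, loose. Origin: centre of its underside.
- bottle: small clear bottle with a red screw cap, 34 mm across, 69 mm high, standing on the bench to the right of the photometer, loose. Origin: centre of its underside.
- jar: white jar with a blue lid, 45 mm across, 36 mm high, standing on the bench to the right of the photometer, loose. Origin: centre of its underside.

How it is judged (in metres and radians):
On the way, in this order (a step that is already met when the one before it is completed fails the run):
1. the lid rests open by itself, leaning back (over 1.6 rad), with no finger on the instrument (value of joint lid above 1.6 rad and contact force between the fingers and photometer below 0.2 N), for 0.3 s.
2. the vial is fully home (within 1.5 mm) while the lid still rests open (value of joint vial above 0.0185 m and value of joint lid above 1.6 rad), for 0.1 s.
3. the lid is shut (value of joint lid below 0.05 rad), for 0.2 s.
At the end, for the whole second after the job is handed in: The lid is shut (within 0.05 rad), the vial is fully home (within 1.5 mm), and beaker, bottle and jar stand within 20 mm of where they stood (value of joint lid below 0.05 rad and value of joint vial above 0.0185 m and distance of each of beaker, bottle, jar from where it was at the start of the episode below 0.02 m); the robot touches nothing.
It fails at once if the vial is pulled up out of its well (value of joint vial below -0.004 m).
It fails at once if the instrument, its lid or the vial is squeezed or forced (over 45 N) (contact force between the fingers and photometer above 45 N).
It fails at once if the beaker, the bottle or the jar is pushed away, knocked over or lifted (distance of any of beaker, bottle, jar from where it was at the start of the episode above 0.02 m or angle between any of beaker, bottle, jar's own z axis and vertical above 0.5 rad).
It also fails if it takes over 48 s, if anything falls off the work surface, if the arm or the gripper's body presses on something with over 40 N, if the wrist force passes 120 N, or if a joint passes its speed limit or range.

### The arm

A 7-joint arm with a two-finger parallel gripper is mounted at the origin on a cart in front of the work surface, level with it; the furniture and walls round the work are solid. World frame = base frame: x ahead of the robot, y to its left, z up, the work surface at z = 0. Lengths are in mm, angles in rad, forces in N, time in s.
With the tool pointing down it reaches from about 400 to 850 mm from the base axis. Payload 6.9 kg.
Tool frame: the origin (TCP) lies at the very end of the fingers, on their centre line; the grasp point (between the pads) lies 19 mm behind it (r.grasp_offset is the distance from the TCP to the grasp point, in mm); z points along the fingers, y is the line along which they close (so a half turn about z gives the same grasp; the last joint's range is limited). The gripper opens to 85 mm and grips with 20 to 120 N. Pads are 22 mm wide; open, the fingers measure 114 mm over their backs; the gripper's body (76 mm by 85 mm) begins 54 mm behind the grasp point. The pads swing forward as they close: fully open they stand 13 mm farther back than shut.
Start: joints at [-1.19, 0.507, -0.238, 1.5, 0.126, 1.149, -0.155], TCP at [169.616, 601.533, 231.275] pointing down, gripper open.
Joint ranges: [-3.08, 3.08], [-0.24, 2.05], [-1.43, 1.35], [0, 2.5], [-1.52, 4.66], [0.17, 1.96], [-2.89, 2.89]. Speed limits (rad/s): [2.39, 2.39, 3.14, 3.14, 3.14, 3.14, 3.14].

### API

Orientations are given as a unit quaternion [w, x, y, z].
In Python, from cell import r, imaging gives the robot as it stands.
- The arm moves only by the tool play_rows, never from a script. Its argument "deltas" is a list that holds one entry, the list of rows, each a list of 7 numbers: the shift along the tool's x, y, z in mm, then the turn, a rotation vector about the tool's x, y, z in degrees, then the opening, from -1 (shut) to 1 (fully open), so that 0 is half open. In form: [[[x, y, z, ax, ay, az, fingers], ...]]. A call has 1 to 20 rows; each row is the pose to reach, as a shift and turn from the pose commanded when the call began, along the tool's axes at that moment; what a row does not reach only later rows make up. A row lasts 1/12 s, in which the tool goes at most 41.7 mm and 7.16 degrees, less where a joint would pass 70% of its speed; a pose out of reach is approached as far as the arm can. A call with a gripper value outside its range is refused whole. The fingers move at their own pace and stop on an object; "squeeze" is the grip in N (left out, the last holds). Time passes only in rows, so rows that repeat a pose let the fingers close. It gives the time, the measured TCP pose, the force, the opening and the grip force at its end, in the units of the state.
- r.sense(): the state, without advancing time (a new reading comes with each control period).
- imaging.camera(name): name is "scene" or "top"; returns the picture (400x640x3 uint8, red, green, blue); there is no depth.
- imaging.camera_info(name): a dict with "fov_y" (degrees; the focal length in pixels is half the picture's height over the tangent of half this angle, whatever the lens; pixels are square), "cx", "cy" (the principal point, pixels), "R" (3x3) and "t" (3): a world point X has camera coordinates R X + t. Camera axes: x right, y down, z forward; pixel columns grow to the right and rows downward; lengths in mm; the calibration is good to about 2 mm. A picture is of the moment at which its call begins. camera_info takes no time and is no camera call.
- r.job_done(): hands the job in; it is judged then, once.
The state is a dict: "t": time; "qpos": joint angles; "qvel": joint speeds; "joint_torque": joint torques, N m; "tool_pos": TCP position; "tool_rot": TCP orientation; "contact_force": force on the tool from outside, world axes, zero at the start; "ft_torque": the same for the moment, N m; "opening": opening from 0.0 (shut) to 1.0 (fully open); "gripper_force": force on a finger pad.
Only numpy, scipy, OpenCV 4.12 (cv2) and the standard library are available. Lean on these libraries where they do the work, as an engineer would, in place of code of your own. Each camera call takes 0.05 s, during which the arm holds its last target. There are 200 camera calls.

## Working session

There is one attempt and no reset: what is moved stays moved. The work goes in short steps, Python scripts to look and compute and a tool call to move; the robot and the scene stay as the last step left them, time stands still between calls to the robot, and variables do not carry over. Pictures are saved under pics/ and viewed, at most 10 in all, crops included, and the job is handed in when it is done.

Besides the shell and the picture viewer there is one more tool, called after "Request:" in YAML: its name, and indented under it one key for each argument. play_rows: Moves the arm, as the interface text tells. Its arguments: {"type":"object","properties":{"deltas":{"type":"array"},"squeeze":{"type":"number"}},"required":["deltas"]}

```bash
mkdir -p pics; python3 - <<'E'
from cell import r, imaging
import cv2
for n in ("scene","top"):
    im=imaging.camera(n); cv2.imwrite(f"pics/{n}0.png",im[:,:,::-1]); print(n,imaging.camera_info(n))
s=r.sense(); print(s["t"],s["tool_pos"],s["tool_rot"],s["opening"])
E
```

```text
scene {'fov_y': 44.27343884646936, 'cx': 316.8093466736614, 'cy': 198.67582018979158, 'R': array([[ 0.47797969, -0.87823289, -0.01556964],
       [-0.62089134, -0.32527683, -0.71322432],
       [ 0.62131261,  0.35057379, -0.70076291]]), 't': array([-444.38360832,  319.38561672,  818.30483   ])}
top {'fov_y': 47.289056958141515, 'cx': 317.97288371257656, 'cy': 198.119827447122, 'R': array([[-0.00769957, -0.99995747, -0.00507631],
       [-0.98609377,  0.0084354 , -0.16597569],
       [ 0.16601145,  0.00372778, -0.98611678]]), 't': array([-240.13735894,  537.37344465,  882.46028965])}
0.1 [169.53988432 601.08569394 230.5076055 ] [-1.08876630e-04  1.36961874e-01  9.90575982e-01 -8.11049515e-04] 1.0033150774737851
```

View pics/scene0.png

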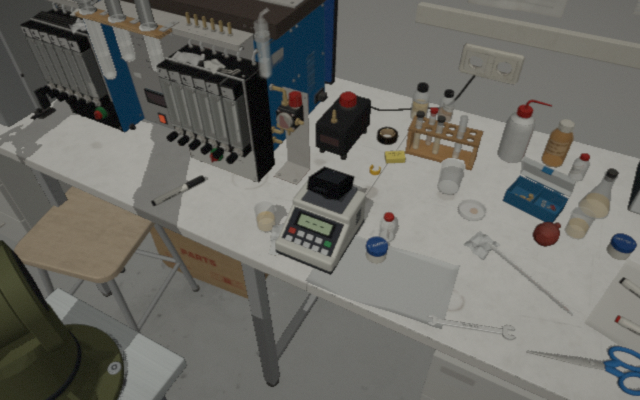

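View pics/top0.png

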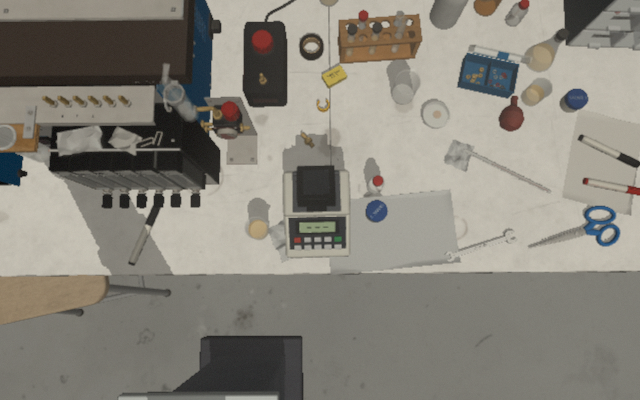

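The scene view shows the photometer at about (325,215) with the lid at (330,182), the beaker at (265,216), the bottle at (388,225) and the jar at (376,248). In the top view the photometer spans cols 284-350 and rows 168-256, facing the robot, with the lid at (317,187).

```bash
python3 - <<'E'
import cv2,numpy as np
a=cv2.imread("pics/top0.png")[155:265,235:395]; b=cv2.imread("pics/scene0.png")[155:275,245:405]
a=cv2.resize(a,None,fx=5,fy=5,interpolation=cv2.INTER_CUBIC); b=cv2.resize(b,None,fx=5,fy=5,interpolation=cv2.INTER_CUBIC)
cv2.imwrite("pics/topc.png",a);cv2.imwrite("pics/scenec.png",b)
E
```

```text
(no output)
```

View pics/topc.png

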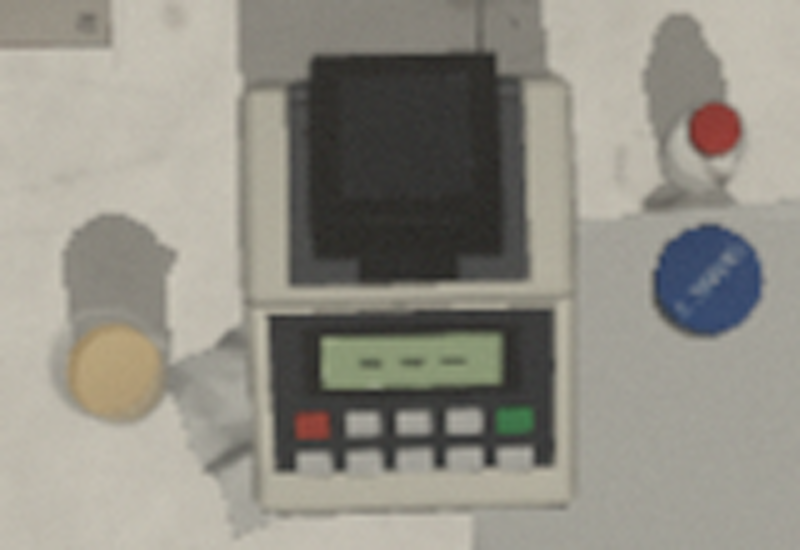

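View pics/scenec.png

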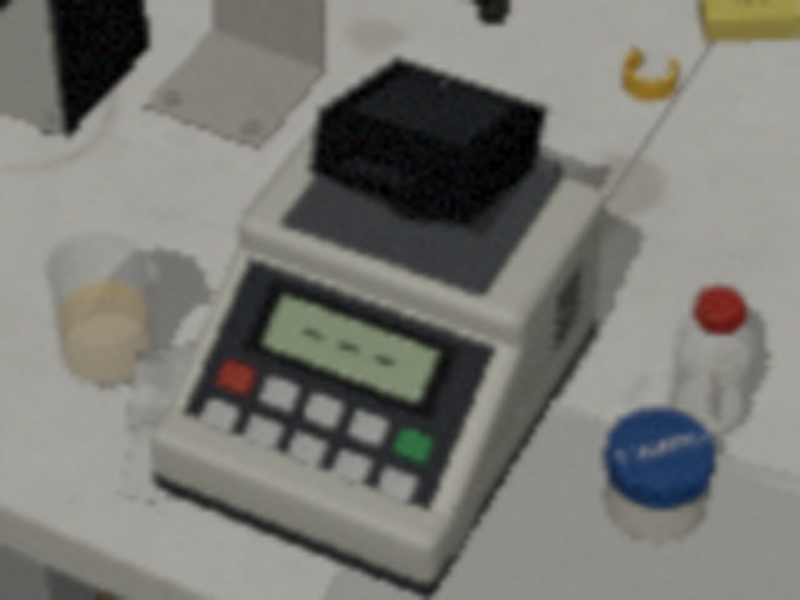

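Top crop: the deck's front edge runs from (290,284) to (527,278) and the lip tip from (362,278) to (457,275). Scene crop: deck front corners at (283,222) and (487,293). The lid is ajar only slightly.

```bash
cat > h.py <<'E'
from cell import r, imaging
import numpy as np
from scipy.spatial.transform import Rotation as Ro
def ray(n,u,v):
    c=imaging.camera_info(n); f=200/np.tan(np.radians(c["fov_y"]/2))
    R=np.array(c["R"]); d=R.T@np.array([(u-c["cx"])/f,(v-c["cy"])/f,1]); return -R.T@np.array(c["t"]),d
def onz(n,u,v,z):
    o,d=ray(n,u,v); return o+d*(z-o[2])/d[2]
def proj(n,X):
    c=imaging.camera_info(n); f=200/np.tan(np.radians(c["fov_y"]/2))
    p=np.array(c["R"])@X+c["t"]; return p[:2]/p[2]*f+[c["cx"],c["cy"]]
E
python3 - <<'E'
from h import *
np.set_printoptions(precision=1,suppress=True)
T=lambda u,v:(235+(u+.5)/5-.5,155+(v+.5)/5-.5); S=lambda u,v:(245+(u+.5)/5-.5,155+(v+.5)/5-.5)
for nm,p in dict(dFL=(290,284),dFR=(527,278),rearR=(570,85),rearL=(245,85)).items(): print(nm,onz("top",*T(*p),96))
for nm,p in dict(dFL=(283,222),dFR=(487,293)).items(): print("s",nm,onz("scene",*S(*p),96))
print("ledge",onz("top",*T(250,305),88),onz("top",*T(572,298),88))
print("front edge z38",onz("top",*T(258,475),38),onz("top",*T(572,470),38), "z0",onz("top",*T(262,512),0),onz("top",*T(572,505),0))
print("s front bottom",onz("scene",*S(155,485),0),onz("scene",*S(430,595),0))
print("lip z",[onz("top",*T(x,278),z) for x in (362,457) for z in (120,135)])
print("beaker",onz("top",*T(110,375),30),"bottlecap",onz("top",*T(716,129),69),"jar",onz("top",*T(708,280),36))
E
```

```text
dFL [ 501.5 -196.2   96. ]
dFR [ 503.  -286.5   96. ]
rearR [ 578.2 -304.3   96. ]
rearL [ 579.3 -178.6   96. ]
s dFL [ 505.9 -196.3   96. ]
s dFR [ 508.6 -287.3   96. ]
ledge [ 494.6 -180.3   88. ] [ 496.2 -304.    88. ]
front edge z38 [ 432.3 -179.9   38. ] [ 433.3 -305.9   38. ] z0 [ 419.1 -178.9    0. ] [ 420.9 -308.     0. ]
s front bottom [ 428.7 -175.     0. ] [ 432.  -302.2    0. ]
lip z [array([ 500.1, -224.3,  120. ]), array([ 498. , -224.7,  135. ]), array([ 499.8, -259.5,  120. ]), array([ 497.7, -259.3,  135. ])]
beaker [ 473.8 -118.9   30. ] bottlecap [ 565.9 -363.6   69. ] jar [ 510.  -362.8   36. ]
```

```bash
cat >> h.py <<'E'
def tgt(tau,yaw=1.2):  # fingers tilted forward tau deg from straight down, tool y ~ world y
    s=np.sin(np.radians(tau));c=np.cos(np.radians(tau))
    M=np.array([[-c,0,s],[0,1,0],[-s,0,-c]])
    return Ro.from_euler('z',yaw,degrees=True)*Ro.from_matrix(M)
def cur():
    s=r.sense(); q=s["tool_rot"]; return np.array(s["tool_pos"]),Ro.from_quat([q[1],q[2],q[3],q[0]]),s
def deltas(wps,p0=None,R0=None):
    p,R,s=cur(); p=p if p0 is None else np.array(p0); R=R0 or R
    for X,tau in wps:
        d=R.inv().apply(np.array(X)-p); a=np.degrees((R.inv()*tgt(tau)).as_rotvec())
        print(X,tau,np.round(d).astype(int).tolist(),np.round(a,1).tolist())
def st():
    p,R,s=cur(); z=R.apply([0,0,1]); np.set_printoptions(precision=2,suppress=True)
    print(s["t"],"pos",p,"tilt",np.degrees(np.arctan2(z[0],-z[2])),"q",np.array(s["qpos"]),"F",np.array(s["contact_force"]),s["opening"])
E
python3 - <<'E'
from h import *
deltas([((290,480,300),0),((400,250,300),0),((420,0,280),10),((410,-241,240),30)],[169.6,601.5,231.3])
E
```

```text
(290, 480, 300) 0 [-149, -84, -69] [-0.1, -0.0, -16.9]
(400, 250, 300) 0 [-317, -276, -68] [-0.1, -0.0, -16.9]
(420, 0, 280) 10 [-404, -511, -48] [-1.6, -9.9, -16.9]
(410, -241, 240) 30 [-460, -746, -7] [-4.5, -29.8, -16.5]
```

Request:
play_rows:
  deltas:
    - [[-35, -20, -30, 0, 0, 0, -1], [-70, -40, -60, 0, 0, -5, -1], [-110, -62, -70, 0, 0, -10, -1], [-149, -84, -70, 0, 0, -17, -1], [-180, -119, -70, 0, 0, -17, -1], [-207, -150, -70, 0, 0, -17, -1], [-234, -181, -70, 0, 0, -17, -1], [-261, -212, -70, 0, 0, -17, -1], [-289, -244, -70, 0, 0, -17, -1], [-317, -276, -68, 0, 0, -17, -1], [-335, -313, -65, 0, -2, -17, -1], [-350, -350, -60, -0.5, -4, -17, -1], [-365, -390, -55, -1, -6, -17, -1], [-380, -430, -52, -1.3, -8, -17, -1], [-404, -511, -48, -1.6, -10, -17, -1], [-404, -511, -48, -1.6, -10, -17, -1], [-404, -511, -48, -1.6, -10, -17, -1], [-404, -511, -48, -1.6, -10, -17, -1], [-404, -511, -48, -1.6, -10, -17, -1], [-404, -511, -48, -1.6, -10, -17, -1]]

```text
t: 1.77
tool_pos: [419.7, 0.6, 279.2]
tool_rot: [0.088, -0.011, 0.996, 0.002]
contact_force: [0.0, -0.7, 0.4]
opening: -0.0
gripper_force: 0.0
```

```bash
python3 - <<'E'
from h import *
st(); deltas([((415,-120,260),30),((410,-241,220),45),((410,-241,220),60)])
E
```

```text
1.7667 pos [419.69   0.6  279.19] tilt 10.066986805588265 q [-0.1   0.04  0.04  2.05  0.    0.88  1.53] F [ 0.05 -0.68  0.41] -0.0002652611812455571
(415, -120, 260) 30 [11, -121, 17] [0.1, -19.9, 0.1]
(410, -241, 220) 45 [25, -241, 55] [0.2, -34.9, 0.0]
(410, -241, 220) 60 [25, -241, 55] [0.2, -49.9, 0.0]
```

Request:
play_rows:
  deltas:
    - [[3, -35, 4, 0, -5, 0, -1], [6, -70, 10, 0, -11, 0, -1], [10, -105, 15, 0, -17, 0, -1], [14, -140, 22, 0, -22, 0, -1], [18, -175, 30, 0, -27, 0, -1], [21, -210, 40, 0, -31, 0, -1], [25, -241, 55, 0, -35, 0, -1], [25, -241, 55, 0, -40, 0, -1], [25, -241, 55, 0, -45, 0, -1], [25, -241, 55, 0, -50, 0, -1], [25, -241, 55, 0, -50, 0, -1], [25, -241, 55, 0, -50, 0, -1], [25, -241, 55, 0, -50, 0, -1], [25, -241, 55, 0, -50, 0, -1]]

```text
t: 2.93
tool_pos: [390.9, -139.2, 294.4]
tool_rot: [0.382, 0.012, 0.924, -0.01]
contact_force: [-0.1, -0.7, -0.5]
opening: 0.0
gripper_force: 0.0
```

```bash
python3 - <<'E'
from h import *
import cv2
st(); deltas([((460,-241,140),60),((495,-240,112),60)])
b=imaging.camera("scene")[:,:,::-1][120:270,220:420]; cv2.imwrite("pics/s2.png",cv2.resize(b,None,fx=4,fy=4,interpolation=cv2.INTER_CUBIC))
S=lambda p:(p-[220,120])*4+1.5
# predicted lip tip corner pixels for lid angles, given hinge guess
H=np.array([580,-240,97])
for th in (.2,.3,.4):
    a=th+np.arctan2(14,92); X=H+93.06*np.array([-np.cos(a),0,np.sin(a)])
    print(th,X,[S(proj("scene",X+[0,dy,0])) for dy in (18,-18)])
E
```

```text
2.9333 pos [ 390.9  -139.16  294.44] tilt 44.87902742563325 q [-0.24 -0.24  0.64  2.5  -0.96  0.18  2.89] F [-0.1  -0.73 -0.5 ] 0.00028653240133841523
(460, -241, 140) 60 [59, -98, 161] [-2.6, -15.1, -1.4]
(495, -240, 112) 60 [54, -96, 205] [-2.6, -15.1, -1.4]
0.2 [ 492.61 -240.    129.  ] [array([355.9 , 303.31]), array([421.36, 327.55])]
0.3 [ 496.25 -240.    137.56] [array([359.08, 285.99]), array([424.84, 310.09])]
0.4 [ 500.71 -240.    145.72] [array([363.15, 268.1 ]), array([429.17, 292.03])]
```

View pics/s2.png

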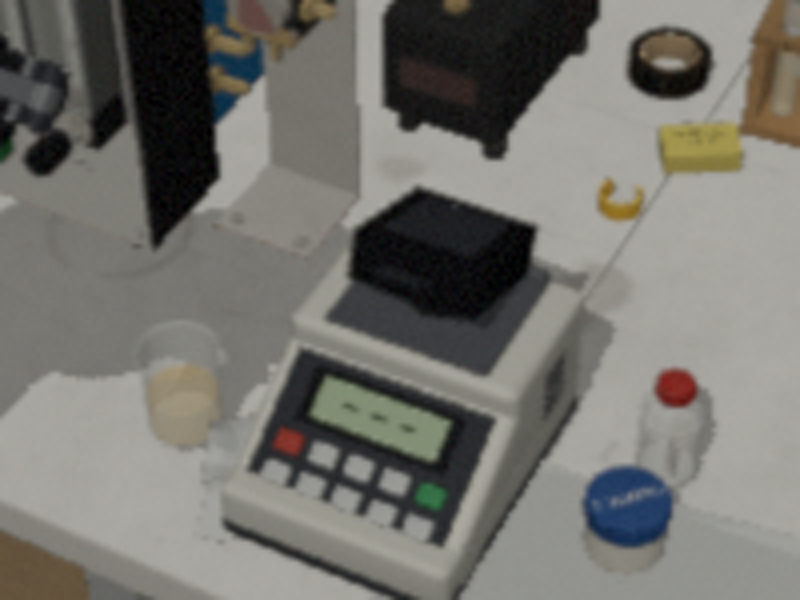

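The picture shows the lid ajar with its lip near (365-430, 285-310), which matches about 0.3 rad. The arm has hit joint limits because it is folded too far back, so I'll go further out with less tilt.

```bash
python3 - <<'E'
from h import *
deltas([((470,-180,280),15),((480,-240,230),20),((460,-240,180),35)])
E
```

```text
(470, -180, 280) 15 [-46, -38, 67] [-2.0, 29.9, -2.4]
(480, -240, 230) 20 [-19, -97, 112] [-2.1, 24.9, -2.3]
(460, -240, 180) 35 [30, -97, 133] [-2.3, 9.9, -2.0]
```

Request:
play_rows:
  deltas:
    - [[-15, -12, 20, 0, 7, 0, -1], [-30, -24, 40, -1, 14, -1, -1], [-40, -34, 60, -1, 21, -2, -1], [-46, -38, 67, -2, 28, -2, -1], [-46, -38, 67, -2, 30, -2, -1], [-32, -68, 90, -2, 27, -2, -1], [-19, -97, 112, -2, 25, -2, -1], [-19, -97, 112, -2, 25, -2, -1], [-19, -97, 112, -2, 25, -2, -1], [-19, -97, 112, -2, 25, -2, -1], [-19, -97, 112, -2, 25, -2, -1], [-19, -97, 112, -2, 25, -2, -1]]

```text
t: 3.98
tool_pos: [479.5, -242.1, 229.8]
tool_rot: [0.173, -0.007, 0.985, 0.002]
contact_force: [0.2, 0.3, -0.7]
opening: -0.002
gripper_force: 0.0
```

```bash
python3 - <<'E'
from h import *
st(); deltas([((480,-240,230),20),((460,-240,180),35),((453,-240,154),45),((493,-240,112),45)])
E
```

```text
3.9833 pos [ 479.46 -242.06  229.85] tilt 19.899302662845493 q [ 0.23  0.25  0.4   2.02 -0.49  0.66  2.54] F [ 0.16  0.3  -0.65] -0.0024578888335329684
(480, -240, 230) 20 [-1, 2, 0] [-0.1, -0.1, -0.4]
(460, -240, 180) 35 [35, 2, 40] [-0.1, -15.1, -0.4]
(453, -240, 154) 45 [51, 2, 62] [-0.2, -25.1, -0.4]
(493, -240, 112) 45 [27, 2, 115] [-0.2, -25.1, -0.4]
```

Request:
play_rows:
  deltas:
    - [[9, 1, 10, 0, -4, 0, -1], [18, 1, 20, 0, -8, 0, -1], [27, 2, 30, 0, -12, 0, -1], [35, 2, 40, 0, -16, 0, -1], [43, 2, 51, 0, -21, 0, -1], [51, 2, 62, 0, -25, 0, -1], [51, 2, 62, 0, -25, 0, -1], [51, 2, 62, 0, -25, 0, -1], [51, 2, 62, 0, -25, 0, -1], [51, 2, 62, 0, -25, 0, -1], [51, 2, 62, 0, -25, 0, -1]]

```text
t: 4.9
tool_pos: [446.3, -268.0, 210.7]
tool_rot: [0.346, -0.016, 0.937, 0.032]
contact_force: [-0.1, -1.1, -0.4]
opening: 0.002
gripper_force: 0.0
```

```bash
python3 - <<'E'
from h import *
st(); deltas([((453,-240,154),45),((493,-240,112),45)])
E
```

```text
4.9 pos [ 446.29 -268.01  210.72] tilt 40.55508110845328 q [ 1.7   0.44 -1.14  2.28 -0.61  0.18  2.89] F [-0.05 -1.14 -0.36] 0.001685285429323616
(453, -240, 154) 45 [32, 25, 49] [3.3, -4.4, -0.6]
(493, -240, 112) 45 [29, 21, 107] [3.3, -4.4, -0.6]
```

```bash
python3 - <<'E'
from h import *
deltas([((480,-240,240),10)])
E
```

```text
(480, -240, 240) 10 [-45, 28, 2] [3.3, 30.6, 0.4]
```

Request:
play_rows:
  deltas:
    - [[-11, 7, 0, 1, 7, 0, -1], [-22, 14, 0, 2, 14, 0, -1], [-33, 21, 0, 3, 21, 0, -1], [-45, 28, 2, 3, 28, 0, -1], [-45, 28, 2, 3, 30, 0, -1], [-45, 28, 2, 3, 30, 0, -1], [-45, 28, 2, 3, 30, 0, -1], [-45, 28, 2, 3, 30, 0, -1], [-45, 28, 2, 3, 30, 0, -1], [-45, 28, 2, 3, 30, 0, -1]]

```text
t: 5.73
tool_pos: [479.5, -239.6, 238.2]
tool_rot: [0.091, -0.014, 0.996, 0.004]
contact_force: [-0.8, 1.0, -0.5]
opening: 0.006
gripper_force: 0.0
```

Request:
play_rows:
  deltas:
    - [[0, 0, 0, 0, 0, 7, -1], [0, 0, 0, 0, 0, 14, -1], [0, 0, 0, 0, 0, 21, -1], [0, 0, 0, 0, 0, 28, -1], [0, 0, 0, 0, 0, 35, -1], [0, 0, 0, 0, 0, 42, -1], [0, 0, 0, 0, 0, 49, -1], [0, 0, 0, 0, 0, 56, -1], [0, 0, 0, 0, 0, 63, -1], [0, 0, 0, 0, 0, 70, -1], [0, 0, 0, 0, 0, 77, -1], [0, 0, 0, 0, 0, 84, -1], [0, 0, 0, 0, 0, 90, -1], [0, 0, 0, 0, 0, 90, -1], [0, 0, 0, 0, 0, 90, -1]]

```text
t: 6.98
tool_pos: [478.5, -241.4, 238.2]
tool_rot: [0.062, 0.695, 0.714, 0.067]
contact_force: [0.4, -0.9, 0.4]
opening: -0.001
gripper_force: 0.0
```

```bash
python3 - <<'E'
from h import *
st()
E
```

```text
6.9833 pos [ 478.52 -241.4   238.16] tilt 10.441817959519097 q [ 0.51  0.28 -0.03  1.87 -0.11  0.84  0.57] F [ 0.4  -0.88  0.4 ] -0.001053006923483554
```

Request:
play_rows:
  deltas:
    - [[0, 0, 0, 0, 0, 7, -1], [0, 0, 0, 0, 0, 14, -1], [0, 0, 0, 0, 0, 21, -1], [0, 0, 0, 0, 0, 28, -1], [0, 0, 0, 0, 0, 35, -1], [0, 0, 0, 0, 0, 42, -1], [0, 0, 0, 0, 0, 49, -1], [0, 0, 0, 0, 0, 56, -1], [0, 0, 0, 0, 0, 63, -1], [0, 0, 0, 0, 0, 70, -1], [0, 0, 0, 0, 0, 77, -1], [0, 0, 0, 0, 0, 84, -1], [0, 0, 0, 0, 0, 90, -1], [0, 0, 0, 0, 0, 90, -1], [0, 0, 0, 0, 0, 90, -1]]

```text
t: 8.23
tool_pos: [479.5, -240.8, 238.3]
tool_rot: [-0.003, 0.996, 0.015, 0.091]
contact_force: [-0.9, 0.6, -0.1]
opening: -0.002
gripper_force: 0.0
```

```bash
sed -i "s/\*Ro.from_matrix(M)$/*Ro.from_matrix(M)*Ro.from_euler('z',180,degrees=True)/" h.py; cat >> h.py <<'E'
def tcp(th,tau,H=(580,97),ins=10):  # TCP (x,z) with the finger's upper face on the lip's lower tip edge, lid at th deg
    a=np.radians(th)+np.arctan2(12,92); E=np.array([H[0]-92.8*np.cos(a),H[1]+92.8*np.sin(a)])
    t=np.radians(tau); return E-11*np.array([np.cos(t),np.sin(t)])+ins*np.array([np.sin(t),-np.cos(t)])
E
python3 - <<'E'
from h import *
st(); t=tcp(17,33); print(t)
x,z=t; a=np.radians(33)
d=np.array([np.sin(a),0,-np.cos(a)]); off=-9*np.array([np.cos(a),0,np.sin(a)])
P=np.array([x,-240,z])+off
deltas([(np.round(P-60*d),33),(np.round(P),33)])
E
```

```text
8.2333 pos [ 479.48 -240.8   238.35] tilt 10.437803661975591 q [ 0.24  0.29  0.32  1.87 -0.25  0.86 -0.85] F [-0.9   0.58 -0.11] -0.0017196134991537518
[491.73 121.  ]
[ 452. -240.  166.] 33 [-40, -1, 66] [-0.4, 22.6, 0.5]
[ 484. -240.  116.] 33 [-18, 0, 121] [-0.4, 22.6, 0.5]
```

Request:
play_rows:
  deltas:
    - [[-10, 0, 16, 0, 6, 0, -1], [-20, 0, 33, 0, 12, 0, -1], [-30, -1, 50, 0, 18, 0, -1], [-40, -1, 66, 0, 23, 0, -1], [-40, -1, 66, 0, 23, 0, -1], [-40, -1, 66, 0, 23, 0, -1], [-40, -1, 66, 0, 23, 0, -1], [-40, -1, 66, 0, 23, 0, -1], [-40, -1, 66, 0, 23, 0, -1]]

```text
t: 8.98
tool_pos: [450.7, -240.7, 165.6]
tool_rot: [-0.005, 0.958, 0.013, 0.287]
contact_force: [-0.1, 0.3, -0.6]
opening: 0.001
gripper_force: 0.0
```

```bash
python3 - <<'E'
from h import *
import cv2
st(); deltas([((484,-240,116),33)])
b=imaging.camera("scene")[:,:,::-1][100:250,240:440]; cv2.imwrite("pics/s3.png",cv2.resize(b,None,fx=4,fy=4,interpolation=cv2.INTER_CUBIC))
E
```

```text
8.9833 pos [ 450.73 -240.71  165.61] tilt 33.35188923683265 q [ 0.88  0.29 -0.22  2.33 -1.37  0.31  0.42] F [-0.14  0.31 -0.61] 0.0013709179607047622
(484, -240, 116) 33 [1, 0, 60] [-0.3, -0.4, 0.2]
```

View pics/s3.png

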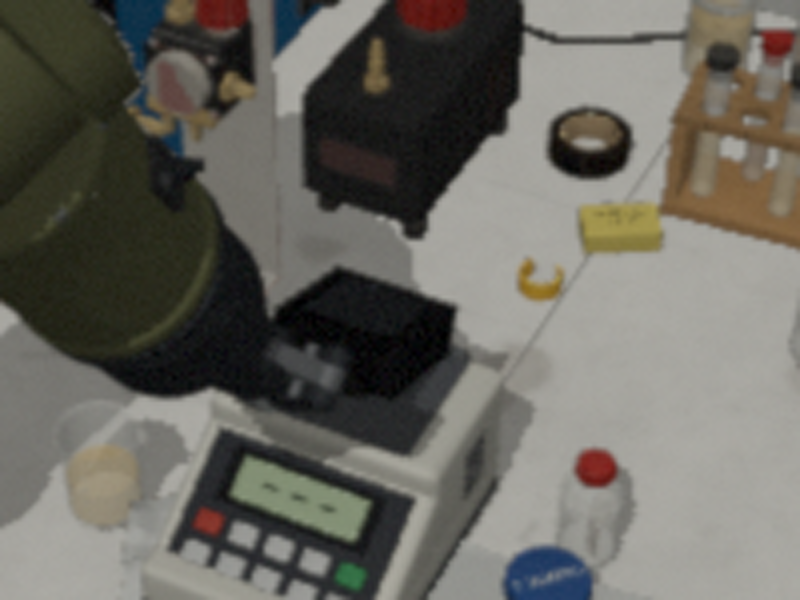

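The fingertips (about (320,370)) sit just in front of the lid and its lip, clear of both. Next I advance along the tool axis to get under the lip.

Request:
play_rows:
  deltas:
    - [[0, 0, 12, 0, 0, 0, -1], [0, 0, 24, 0, 0, 0, -1], [0, 0, 36, 0, 0, 0, -1], [1, 0, 48, 0, 0, 0, -1], [1, 0, 60, 0, 0, 0, -1], [1, 0, 60, 0, 0, 0, -1], [1, 0, 60, 0, 0, 0, -1], [1, 0, 60, 0, 0, 0, -1]]

```text
t: 9.7
tool_pos: [488.4, -244.6, 129.5]
tool_rot: [-0.011, 0.96, 0.015, 0.28]
contact_force: [-0.6, -0.6, 1.0]
opening: 0.001
gripper_force: 0.0
```

```bash
python3 - <<'E'
from h import *
st(); w=[]
for th,tau in ((17,33),(25,33),(33,33),(41,30),(49,26),(57,22),(65,17),(72,12),(78,8)):
    x,z=tcp(th,tau); w.append(((round(x),-240,round(z)),tau))
deltas(w)
E
```

```text
9.7 pos [ 488.35 -244.65  129.49] tilt 32.46789000298329 q [ 0.95  0.42 -0.41  2.29 -1.52  0.18  0.55] F [-0.65 -0.64  1.03] 0.001422894660898531
(492, -240, 121) 33 [-1, -4, 9] [-1.1, 0.5, 0.3]
(498, -240, 132) 33 [10, -4, 3] [-1.1, 0.5, 0.3]
(506, -240, 143) 33 [22, -4, -2] [-1.1, 0.5, 0.3]
(514, -240, 152) 30 [34, -4, -5] [-1.1, -2.5, 0.3]
(523, -240, 161) 26 [46, -4, -8] [-1.1, -6.5, 0.3]
(533, -240, 167) 22 [58, -4, -8] [-1.1, -10.5, 0.4]
(544, -240, 173) 17 [70, -3, -7] [-1.0, -15.5, 0.4]
(554, -240, 176) 12 [80, -3, -4] [-1.0, -20.5, 0.5]
(563, -240, 178) 8 [89, -3, -1] [-1.0, -24.5, 0.5]
```

```bash
python3 - <<'E'
from h import *
deltas([((478,-240,132),24),((484,-240,118),24)])
E
```

```text
(478, -240, 132) 24 [-7, -5, -8] [-1.1, -8.5, 0.4]
(484, -240, 118) 24 [-10, -5, 7] [-1.1, -8.5, 0.4]
```

Request:
play_rows:
  deltas:
    - [[-7, -3, -8, 0, -4, 0, -1], [-7, -5, -8, -1, -8.5, 0, -1], [-9, -5, 0, -1, -8.5, 0, -1], [-10, -5, 7, -1, -8.5, 0, -1], [-10, -5, 7, -1, -8.5, 0, -1], [-10, -5, 7, -1, -8.5, 0, -1], [-10, -5, 7, -1, -8.5, 0, -1]]

```text
t: 10.28
tool_pos: [483.3, -239.5, 118.2]
tool_rot: [-0.002, 0.978, 0.013, 0.208]
contact_force: [0.1, 0.1, 0.1]
opening: 0.0
gripper_force: 0.0
```

```bash
python3 - <<'E'
from h import *
st(); w=[]
for th,tau in ((17,24),(25,24),(33,24),(41,24),(49,22),(57,19),(65,15),(72,11),(78,8)):
    x,z=tcp(th,tau); w.append(((round(x),-240,round(z)),tau))
deltas(w)
E
```

```text
10.2833 pos [ 483.27 -239.53  118.21] tilt 24.041638532321635 q [ 0.56  0.4   0.    2.22 -0.95  0.29 -0.09] F [0.08 0.1  0.06] 0.000462798376368775
(490, -240, 122) 24 [8, 1, -1] [-0.1, -0.0, 0.3]
(496, -240, 133) 24 [18, 1, -8] [-0.1, -0.0, 0.3]
(503, -240, 144) 24 [29, 1, -16] [-0.1, -0.0, 0.3]
(512, -240, 153) 24 [40, 1, -20] [-0.1, -0.0, 0.3]
(522, -240, 161) 22 [53, 2, -23] [-0.1, -2.0, 0.3]
(533, -240, 168) 19 [66, 2, -25] [-0.1, -5.0, 0.3]
(544, -240, 173) 15 [78, 2, -25] [-0.1, -9.0, 0.3]
(554, -240, 176) 11 [88, 2, -24] [-0.1, -13.0, 0.3]
(563, -240, 178) 8 [97, 3, -22] [-0.1, -16.0, 0.3]
```

Reached. First I push partway, slowly, and check the force.

Request:
play_rows:
  deltas:
    - [[4, 0, 0, 0, 0, 0, -1], [8, 1, -1, 0, 0, 0, -1], [13, 1, -5, 0, 0, 0, -1], [18, 1, -8, 0, 0, 0, -1], [24, 1, -12, 0, 0, 0, -1], [29, 1, -16, 0, 0, 0, -1], [35, 1, -18, 0, 0, 0, -1], [40, 1, -20, 0, 0, 0, -1]]

```text
t: 10.95
tool_pos: [512.0, -241.1, 153.1]
tool_rot: [-0.002, 0.978, 0.012, 0.208]
contact_force: [0.2, 0.2, -0.3]
opening: -0.003
gripper_force: 0.1
```

```bash
python3 - <<'E'
from h import *
import cv2
st()
b=imaging.camera("scene")[:,:,::-1][100:250,240:440]; cv2.imwrite("pics/s4.png",cv2.resize(b,None,fx=4,fy=4,interpolation=cv2.INTER_CUBIC))
E
```

```text
10.95 pos [ 511.99 -241.05  153.09] tilt 24.014915207751653 q [ 0.41  0.37  0.17  2.12 -0.79  0.41 -0.3 ] F [ 0.23  0.23 -0.34] -0.0034880449579919722
```

View pics/s4.png

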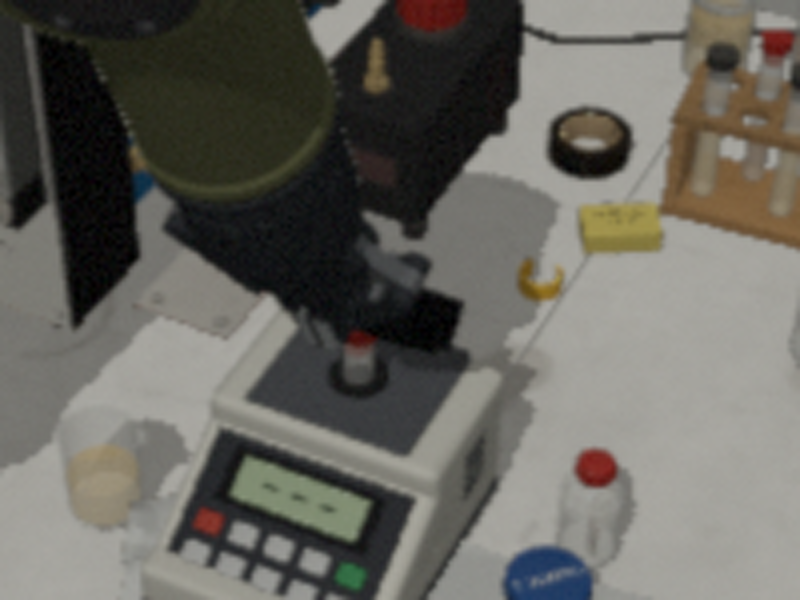

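The lid is swinging up and the red-capped vial is exposed (cap near (360,340)). I keep following the arc.

Request:
play_rows:
  deltas:
    - [[6, 1, -2, 0, -1, 0, -1], [13, 1, -3, 0, -2, 0, -1], [20, 1, -4, 0, -3.5, 0, -1], [26, 1, -5, 0, -5, 0, -1], [32, 1, -5, 0, -7, 0, -1], [38, 1, -5, 0, -9, 0, -1], [43, 1, -5, 0, -11, 0, -1], [48, 1, -4, 0, -13, 0, -1], [57, 1, -2, 0, -16, 0, -1], [64, 1, 0, 0, -18, 0, -1], [64, 1, 0, 0, -18, 0, -1], [48, 1, -10, 0, -18, 0, -1], [24, 1, -50, 0, -18, 0, -1], [10, 1, -90, 0, -18, 0, -1], [0, 1, -90, 0, -18, 0, -1], [0, 1, -90, 0, -18, 0, -1]]

```text
t: 12.33
tool_pos: [471.9, -243.7, 236.3]
tool_rot: [-0.0, 0.999, 0.011, 0.054]
contact_force: [-0.5, -1.1, -0.1]
opening: 0.001
gripper_force: 0.0
```

```bash
python3 - <<'E'
from h import *
import cv2
st()
I={n:imaging.camera(n)[:,:,::-1] for n in("scene","top")}
b=np.hstack([I["scene"][100:250,270:400],I["top"][130:280,250:380]]); cv2.imwrite("pics/s5.png",cv2.resize(b,None,fx=3,fy=3,interpolation=cv2.INTER_CUBIC))
for n,(y0,y1,x0,x1) in dict(scene=(150,220,300,370),top=(150,230,285,350)).items():
    h=cv2.cvtColor(np.ascontiguousarray(I[n]),cv2.COLOR_BGR2HSV); m=((h[...,0]<10)|(h[...,0]>170))&(h[...,1]>120)&(h[...,2]>60)
    m=m.astype('uint8'); m[:y0]=0;m[y1:]=0;m[:,:x0]=0;m[:,x1:]=0
    k,_,stt,c=cv2.connectedComponentsWithStats(m); print(n,stt[1:].tolist(),c[1:].tolist())
H=np.array([580,-240,97])
for z in(32,38): print([proj(n,H+[-36,0,z]) for n in("scene","top")])
E
```

```text
12.3333 pos [ 471.95 -243.69  236.32] tilt 6.1387293058766454 q [ 0.07  0.34  0.55  1.83 -0.29  0.95 -0.8 ] F [-0.54 -1.08 -0.12] 0.0006048852841156676
scene [[324, 177, 11, 10, 82]] [[329.3536585365854, 181.5731707317073]]
top [] []
[array([329.03, 182.49]), array([315.27, 185.95])]
[array([329.04, 180.27]), array([315.24, 185.32])]
```

View pics/s5.png

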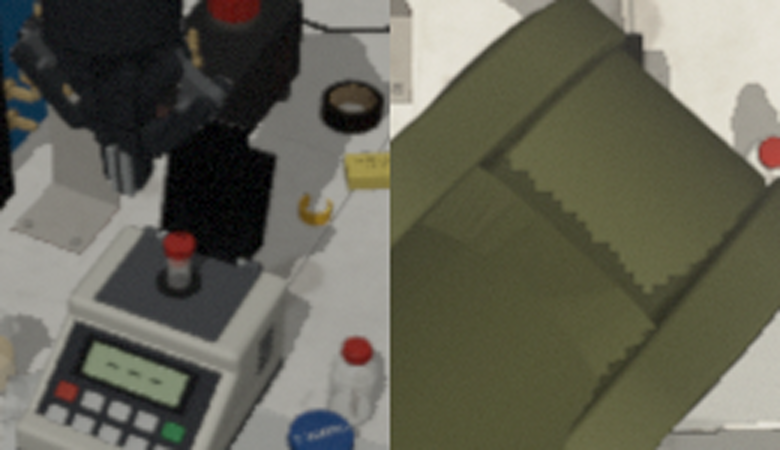

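The lid rests fully open, and the cap at scene (329,182) agrees with the prediction of (544,-240). Now over the cap.

```bash
python3 - <<'E'
from h import *
deltas([((544,-240,200),0),((544,-240,150),0)])
E
```

```text
(544, -240, 200) 0 [65, 0, 42] [-0.0, -6.1, 0.2]
(544, -240, 150) 0 [60, 0, 92] [-0.0, -6.1, 0.2]
```

Request:
play_rows:
  deltas:
    - [[20, 0, 12, 0, -3, 0, -1], [45, 0, 28, 0, -6, 0, -1], [65, 0, 42, 0, -6, 0, -1], [65, 0, 42, 0, -6, 0, -1], [63, 0, 67, 0, -6, 0, -1], [60, 0, 92, 0, -6, 0, -1], [60, 0, 92, 0, -6, 0, -1], [60, 0, 92, 0, -6, 0, -1], [60, 0, 92, 0, -6, 0, -1]]

```text
t: 13.18
tool_pos: [545.0, -240.7, 150.0]
tool_rot: [0.001, 1.0, 0.013, 0.0]
contact_force: [-0.5, -0.7, -0.3]
opening: 0.0
gripper_force: 0.0
```

```bash
python3 - <<'E'
from h import *
st(); deltas([((544,-240,117),0)])
E
```

```text
13.1833 pos [ 545.01 -240.7   150.  ] tilt 0.004213174644636985 q [ 0.06  0.58  0.5   1.7  -0.33  0.95 -0.85] F [-0.51 -0.7  -0.35] 9.882280390720568e-06
(544, -240, 117) 0 [-1, -1, 33] [0.1, -0.0, 0.3]
```

Request:
play_rows:
  deltas:
    - [[-1, -1, 6, 0, 0, 0, -1], [-1, -1, 12, 0, 0, 0, -1], [-1, -1, 17, 0, 0, 0, -1], [-1, -1, 22, 0, 0, 0, -1], [-1, -1, 26, 0, 0, 0, -1], [-1, -1, 30, 0, 0, 0, -1], [-1, -1, 33, 0, 0, 0, -1], [-1, -1, 33, 0, 0, 0, -1]]

```text
t: 13.85
tool_pos: [543.5, -239.4, 115.8]
tool_rot: [0.0, 1.0, 0.013, -0.0]
contact_force: [0.3, 0.0, -0.5]
opening: 0.003
gripper_force: 0.0
```

Request:
play_rows:
  deltas:
    - [[0, 0, 1, 0, 0, 0, -1], [0, 0, 2, 0, 0, 0, -1], [0, 0, 2, 0, 0, 0, -1]]

```text
t: 14.1
tool_pos: [543.5, -239.5, 115.1]
tool_rot: [0.0, 1.0, 0.013, 0.0]
contact_force: [-1.8, 2.3, 7.6]
opening: -0.001
gripper_force: 3.8
```

Request:
play_rows:
  deltas:
    - [[0, 0, 1, 0, 0, 0, -1], [0, 0, 1, 0, 0, 0, -1], [0, 0, 1, 0, 0, 0, -1]]

```text
t: 14.35
tool_pos: [543.6, -239.6, 115.0]
tool_rot: [0.0, 1.0, 0.013, 0.001]
contact_force: [-3.1, 3.6, 15.3]
opening: 0.001
gripper_force: 7.6
```

Hard stop: 15 N with no motion at z = 115, so the vial is home. Next I go up, over the lid and down behind it.

Request:
play_rows:
  deltas:
    - [[0, 0, -25, 0, 0, 0, -1], [0, 0, -60, 0, 0, 0, -1], [0, 0, -100, 0, 0, 0, -1], [0, 0, -128, 0, 0, 0, -1], [30, 0, -128, 0, 0, 0, -1], [65, 0, -128, 0, 0, 0, -1], [100, 0, -128, 0, 0, 0, -1], [112, 0, -128, 0, 0, 0, -1], [112, 0, -128, 0, 0, 0, -1], [112, 0, -100, 0, 0, 0, -1], [112, 0, -70, 0, 0, 0, -1], [112, 0, -38, 0, 0, 0, -1], [112, 0, -38, 0, 0, 0, -1], [112, 0, -38, 0, 0, 0, -1]]

```text
t: 15.52
tool_pos: [653.7, -236.4, 150.3]
tool_rot: [-0.0, 1.0, 0.012, -0.002]
contact_force: [0.9, -0.4, 0.5]
opening: -0.002
gripper_force: 0.0
```

```bash
python3 - <<'E'
from h import *
import cv2
st()
I={n:imaging.camera(n)[:,:,::-1] for n in("scene","top")}
b=np.hstack([I["scene"][100:250,270:400],I["top"][100:250,250:380]]); cv2.imwrite("pics/s6.png",cv2.resize(b,None,fx=3,fy=3,interpolation=cv2.INTER_CUBIC))
E
```

```text
15.5167 pos [ 653.69 -236.42  150.32] tilt -0.2556174442486649 q [ 0.05  0.73  0.49  1.4  -0.36  1.11 -0.94] F [ 0.87 -0.36  0.54] -0.0016021584346657773
```

View pics/s6.png

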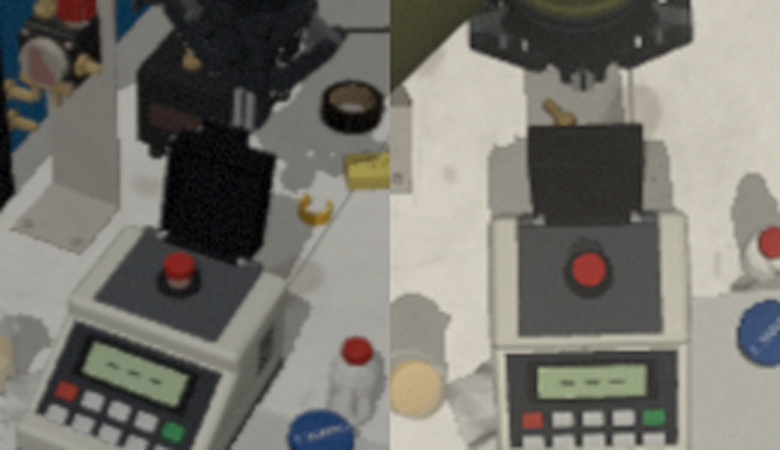

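The lid still rests open, the vial is down (cap at (180,265) in the left crop), and the fingers are behind the lid. Pushing it forward now.

Request:
play_rows:
  deltas:
    - [[-8, 0, 0, 0, 0, 0, -1], [-16, 0, 0, 0, 0, 0, -1], [-24, 0, 0, 0, 0, 0, -1], [-32, 0, 0, 0, 0, 0, -1], [-40, 0, -2, 0, 0, 0, -1], [-48, 0, -4, 0, 0, 0, -1], [-56, 0, -6, 0, 0, 0, -1], [-64, 0, -9, 0, 0, 0, -1], [-72, 0, -12, 0, 0, 0, -1], [-80, 0, -15, 0, 0, 0, -1], [-88, 0, -18, 0, 0, 0, -1], [-88, 0, -18, 0, 0, 0, -1], [-88, 0, -60, 0, 0, 0, -1], [-88, 0, -100, 0, 0, 0, -1], [-88, 0, -120, 0, 0, 0, -1], [-88, 0, -120, 0, 0, 0, -1], [-88, 0, -120, 0, 0, 0, -1]]

```text
t: 17.03
tool_pos: [568.2, -239.0, 272.7]
tool_rot: [0.001, 1.0, 0.013, 0.001]
contact_force: [-0.6, -0.1, -0.7]
opening: 0.0
gripper_force: 0.0
```

```bash
python3 - <<'E'
from h import *
import cv2
st()
I={n:imaging.camera(n)[:,:,::-1] for n in("scene","top")}
b=np.hstack([I["scene"][100:250,270:400],I["top"][100:250,250:380]]); cv2.imwrite("pics/s7.png",cv2.resize(b,None,fx=3,fy=3,interpolation=cv2.INTER_CUBIC))
E
```

```text
17.0333 pos [ 568.22 -238.99  272.75] tilt 0.14205109213007822 q [ 0.03  0.51  0.55  1.46 -0.27  1.24 -0.93] F [-0.57 -0.12 -0.66] 0.0004941505174937837
```

View pics/s7.png

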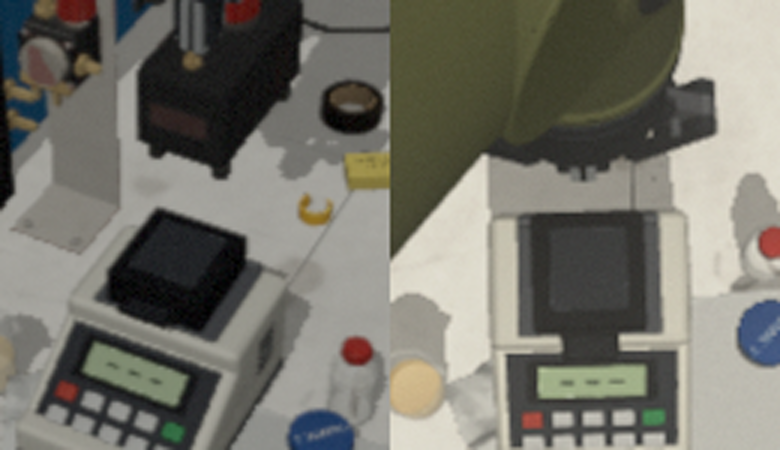

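The lid lies flat and shut, its lip now reaching over the deck's front edge, and the arm is clear above it. The beaker, bottle and jar have not moved. The 0.2 s shut hold has passed, so I hand in.

```bash
python3 -c "
from h import *
print(r.job_done())"
```

```text
the job is handed in; nothing more can be done
None
```

I flipped the lid open until it rested by itself, pressed the vial to its hard stop and pushed the lid fully shut. The beaker, bottle and jar stayed in place. I handed the job in at about 17 s; no verdict came back.

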